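# Fit the spare lamp module and latch it in

### The arm

A 6-joint arm with a two-finger parallel gripper is mounted at the origin on the work surface. World frame = base frame: x ahead of the robot, y to its left, z up, the work surface at z = 0. Lengths are in mm, angles in degrees, forces in N, time in s.
With the tool pointing down it reaches from about 325 to 775 mm from the base axis. Payload 5.5 kg.
Tool frame: the origin (TCP) lies midway between the tips of the shut fingers; the grasp point (between the pads) lies 19 mm behind it; z points along the fingers, x is the direction in which the jaws open and shut, and the axes are right-handed (so a half turn about z gives the same grasp; the last joint's range is limited). The gripper opens to 88 mm and grips with 3 to 60 N. Pads are 20 mm wide; open, the fingers measure 115 mm over their backs; the gripper's body (75 mm by 178 mm) begins 61 mm behind the grasp point.
Start: joints at [61.667, 5.22, 70.514, -0, 104.267, -3.249], TCP at [254.375, 543.424, 222.631] pointing down, gripper open.
Joint ranges: [-164.24, 164.24], [-49.07, 125.15], [9.68, 141.18], [-86.29, 266.29], [3.28, 154.24], [-151.56, 151.56]. Speed limits (degrees/s): [147.25, 147.25, 172.46, 180, 180, 180].

### API

Orientations are given as [roll, pitch, yaw] about the fixed x, y, z axes, in that order (R = Rz(yaw) Ry(pitch) Rx(roll)).
In Python, from workcell import * gives the robot as it stands. The module is installed in compiled form; this text tells all that it offers.
- The arm moves only by the tool servo_tool, never from a script. Its argument "moves" is a list of rows, each a list of 4 numbers: the shift along the tool's x, y, z in cm, then the turn about the tool's z in rad. In form: [[x, y, z, spin], ...]. A call has 1 to 10 rows; each row is the pose to reach, as a shift and turn from the pose commanded when the call began, along the tool's axes at that moment; what a row does not reach only later rows make up. A row lasts 1/10 s, in which the tool goes at most 50 mm and 8.59 degrees, less where a joint would pass 70% of its speed; a pose out of reach is approached as far as the arm can. A call with a gripper value outside its range is refused whole. "claw" is the opening, from -1 (shut) to 1 (fully open), set as the call begins (left out, the last holds). The fingers move at their own pace and stop on an object; the grip force is fixed at half the most. Time passes only in rows, so rows that repeat a pose let the fingers close. It gives the time, the measured TCP pose, the force and the opening at its end, in the units of the state.
- read_state(): the state, without advancing time (a new reading comes with each control period).
- capture(name): name is "scene" or "side" or "wrist"; returns the picture (400x640x3 uint8, red, green, blue); there is no depth.
- camera_info(name): a dict with "fx", "fy", "cx", "cy" (pixels), "distortion" ([k1, k2, p1, p2, k3] as OpenCV has them; the pictures are not rectified), "camera_from_world" (4x4, takes a point from world to camera coordinates). Camera axes: x right, y up, looking along -z (the intrinsics and any distortion apply to the point x, -y, -z); pixel columns grow to the right and rows downward; lengths in mm; the calibration is good to about 2 mm. A picture is of the moment at which its call begins: read the wrist's pose just before it. camera_info takes no time and is no camera call; for the wrist camera it gives the pose at the moment of the call.
- close_job(): hands the job in, once; it reports no verdict.
The state is a dict: "time": time; "qpos": joint angles; "joint_velocities": joint speeds; "tau": joint torques, N m; "tool_pos": TCP position; "tcp_rot": TCP orientation; "force": force on the tool from outside, world axes, zero at the start; "moment": the same for the moment, N m; "opening": finger opening in mm.
Only numpy, scipy, OpenCV 4.12 (cv2) and the standard library are available. Lean on these libraries where they do the work, as an engineer would, in place of code of your own. Each camera call takes 0.05 s, during which the arm holds its last target. There are 200 camera calls.

### The job

Take the lamp module off the barbed hook of the hanger stand, lower it fully home into the open lamp bay of the white microscope base without dropping it, then swing the steel latch bar down over it until it rests in its catch. If the latch bar hangs over the bay at the start, push it out of the way first. Leave the other things on the bench standing where they are.

Things in the scene. Friction and masses are not known exactly. Their poses are not given: they have to be found in the camera images.
- module_mid (a point): Lamp module: finned black box 40 (x) by 90 (y) by 64 mm high with an upright aluminium tab amid its top; 138 mm high over all, about 0.3 kg. This point: its centre half-way up, 69 mm above its underside. z up. It hangs by the window in its tab, at a varying place on the hook, slightly turned and askew. Both x sides look alike; it may be fitted either way round.
- module_tab (a point): Centre of the solid upper part of the module's tab, to pinch from above: 8 mm thick (x), 44 mm wide (y), 40 mm high, 49 mm above the module's centre. Below it, from the tab's foot up to 20 mm below this point, is a window 24 mm wide (y) and 34 mm high; the hook arm passes through it along x and carries its upper edge.
- module: The same lamp module; origin at the centre of the underside of the black box, axes as above.
- stand: Fixed hanger stand: dark base plate 130 x 110 x 12 mm, origin on the bench. A 14 mm thick post at x = +55 mm rises 194 mm. From its top a round hook arm 8 mm thick runs level along -x to x = -45 mm, its axis 190 mm above the bench; at its end a barb turns up and back.
- hook_tip (a point): Centre of the barb's tip (radius 3 mm), at x = -34 mm of the stand, 203 mm above the bench, in the stand's axes. The barb's top is 12 mm above the arm's top: the module must rise 13 to 25 mm (19 is mid-way) from where it hangs to pass over it along -x. The hook's foremost point is 15 mm beyond this point.
- dock: Fixed white microscope base; origin on the bench below the centre of its lamp bay. It reaches from x = -50 to +200 mm, y = -90 to +90 mm, top 70 mm above the bench, with a black ribbed light port 98 mm high at x = +135 mm. Latch and catch lie over the bay at x = -13 mm.
- bay_floor (a point): Centre of the lamp bay's floor, 30 mm above the bench, in the base's axes. The bay is a pocket 45 (x) by 98 mm (y), 40 mm deep, with steep black lead-in lips (7 mm wider each side at the top) up to 82 mm above the bench. The module goes in with its x along the bay's x; fully home its underside stands on this floor.
- latch_pivot (a point): Hinge axis of the latch, along the base's x: 13 mm to -x and 66 mm to +y of the bay's centre, 100 mm above the bench. Steel cheeks 106 mm high stand beside it. The catch is a like fork (18 mm gap) 128 mm to -y of this point.
- latch (a joint): Latch angle, rad. 0: closed, level along the base's -y, in its catch, 2 mm above the seated black box, beside its tab; 1.57: upright; to 2.1: leaning away to +y. Steel bar 12 mm wide (x), 8 mm thick, reaching 164 mm from its axis. Light friction (0.09 N m): it stays where left. Starts from 0.9 (over the bay, in the way) to 2.0.
- latch_pad (a point): On the latch's 26 x 26 mm thumb pad at the bar's end, the middle of the face that is on top when closed: 151 mm from the hinge axis, 4 mm above the bar's middle. Closed, it is 104 mm above the bench and lies beyond the catch, free to press from above.
- washbottle: White bottle, 50 mm diameter, 140 mm tall, loose; origin at its underside. Not to be disturbed.
- slidebox: Flat black and grey slide box, 92 x 152 x 33 mm, loose; origin at its underside. Not to be disturbed.
- eyepiece: Black eyepiece, 42 mm diameter, 66 mm tall, standing loose; origin at its underside. Not to be disturbed.
- objective: Steel objective lens, 34 mm diameter, 58 mm tall, standing loose; origin at its underside. Not to be disturbed.
Mind the look-alikes: they are no part of the job. There is more than one size of the stand; the one meant has the size given above.

How it is judged (in metres and radians):
On the way, in this order (a step that is already met when the one before it is completed fails the run):
1. the module is off the hook, clear in front of its tip (x of module_mid in the frame of stand below -0.06 m and contact force between module and stand below 0.05 N and height (world z) of module_mid above 0.1 m), for 0.05 s.
2. the module stands fully home in the bay with the latch still open (horizontal distance between module_mid and bay_floor below 0.008 m and z of module_mid in the frame of bay_floor between 0.064 and 0.074 m and angle between module_mid's own z axis and vertical below 0.08 rad and angle between the x axis of module_mid and the x axis of bay_floor, either way round below 0.15 rad and value of joint latch above 0.4 rad), for 0.2 s.
At the end, for the whole second after the job is handed in: The module stands in the bay (centre within 8 mm sideways of the bay's centre line, underside within 5 mm of the floor, upright within 0.08 rad, squared within 0.15 rad), at rest, and the latch bar is closed to within 0.06 rad (horizontal distance between module_mid and bay_floor below 0.008 m and z of module_mid in the frame of bay_floor between 0.064 and 0.074 m and angle between module_mid's own z axis and vertical below 0.08 rad and angle between the x axis of module_mid and the x axis of bay_floor, either way round below 0.15 rad and value of joint latch below 0.06 rad and linear speed of module below 0.02 m/s); the robot touches nothing.
It fails at once if a bystander is tipped or shifted by more than 30 mm (distance of any of washbottle, slidebox, eyepiece, objective from where it was at the start of the episode above 0.03 m or angle between any of washbottle, slidebox, eyepiece, objective's own z axis and vertical above 0.3 rad).
It fails at once if the module is dropped: it moves faster than 0.5 m/s with no finger touching it (linear speed of module above 0.5 m/s and contact force between the fingers and module below 0.01 N).
It also fails if it takes over 72 s, if anything falls off the work surface, if the arm or the gripper's body presses on something with over 40 N, if the wrist force passes 120 N, or if a joint passes its speed limit or range.

## Working session

There is one attempt and no reset: what is moved stays moved. The work goes in short steps, Python scripts to look and compute and a tool call to move; the robot and the scene stay as the last step left them, time stands still between calls to the robot, and variables do not carry over. Pictures are saved under pics/ and viewed, about 8 in all and at most 12, crops included, and the job is handed in when it is done.

Besides the shell and the picture viewer there is one more tool, called after "Request:" as a command line: name --pt "numbers of a row" for each row, then --argument value for the rest. servo_tool: Moves the arm, as the interface text tells. Its arguments: {"type":"object","properties":{"moves":{"type":"array","items":{"type":"array","items":{"type":"number"}}},"claw":{"type":"number"}},"required":["moves"]}

```bash
mkdir -p pics; cat > h.py <<'E'
from workcell import *
import numpy as np, cv2
def snap(n,f):
    im=capture(n); cv2.imwrite('pics/'+f,im[:,:,::-1]); return im
def K(ci): return np.array([[ci['fx'],0,ci['cx']],[0,ci['fy'],ci['cy']],[0,0,1.]]),np.array(ci['distortion'],float)
def ray(ci,uv):
    k,d=K(ci); p=cv2.undistortPoints(np.array(uv,float).reshape(-1,1,2),k,d).reshape(-1,2)
    T=np.array(ci['camera_from_world']); R=T[:3,:3]; o=-R.T@T[:3,3]
    v=np.c_[p[:,0],-p[:,1],-np.ones(len(p))]@R
    return o,v/np.linalg.norm(v,axis=1)[:,None]
def onz(ci,uv,z):
    o,v=ray(ci,uv); return o+v*((z-o[2])/v[:,2])[:,None]
def tri(cis,uvs):
    A=np.zeros((3,3));b=np.zeros(3);L=[]
    for c,u in zip(cis,uvs):
        o,v=ray(c,[u]);P=np.eye(3)-np.outer(v[0],v[0]);A+=P;b+=P@o;L.append((o,P))
    x=np.linalg.solve(A,b); return x,[np.linalg.norm(P@(x-o)) for o,P in L]
def proj(ci,X):
    k,d=K(ci);T=np.array(ci['camera_from_world']);X=np.atleast_2d(X).astype(float)@T[:3,:3].T+T[:3,3]
    X=X*[1,-1,-1]; return cv2.projectPoints(X,np.zeros(3),np.zeros(3),k,d)[0].reshape(-1,2)
E
python3 - <<'E'
from h import *
snap('scene','s0.png');snap('side','d0.png')
for n in('scene','side','wrist'):
    c=camera_info(n);T=np.array(c['camera_from_world']);print(n,c['fx'],c['distortion'],(-T[:3,:3].T@T[:3,3]).round(),(-T[2,:3]).round(2))
print(read_state())
E
```

```text
scene 503.7932413485628 [-0.13915126  0.          0.          0.          0.        ] [ 868. -610. 1025.] [-0.36  0.49 -0.8 ]
side 420.7003721665088 [-0.0215664  0.         0.         0.         0.       ] [ 350. -706.  869.] [ 0.13  0.66 -0.74]
wrist 356.97302167130863 [0.01117834 0.         0.         0.         0.        ] [178. 578. 384.] [ 0.27 -0.13 -0.95]
{'time': 0.1, 'qpos': array([ 6.16691021e+01,  5.25846283e+00,  7.05736458e+01, -5.10567765e-04,
        1.04267198e+02, -3.24978431e+00]), 'joint_velocities': array([ 0.06886278, -0.09770528, -0.13985248, -0.05659597,  0.06269643,
       -0.06833636]), 'tau': array([ 2.80752851e-03, -4.47853661e+01, -4.07570529e+01,  7.00523774e-02,
        2.83039879e-02, -7.21813785e-05]), 'tool_pos': array([254.2303082 , 543.18606225, 221.63657335]), 'tcp_rot': array([-1.79994865e+02,  9.91751486e-02,  6.49187655e+01]), 'force': array([ 0.46082417, -0.77764839, -0.31612564]), 'moment': array([ 0.00050916, -0.00680869,  0.01225447]), 'opening': 88.07119653378855}
```

View pics/s0.png

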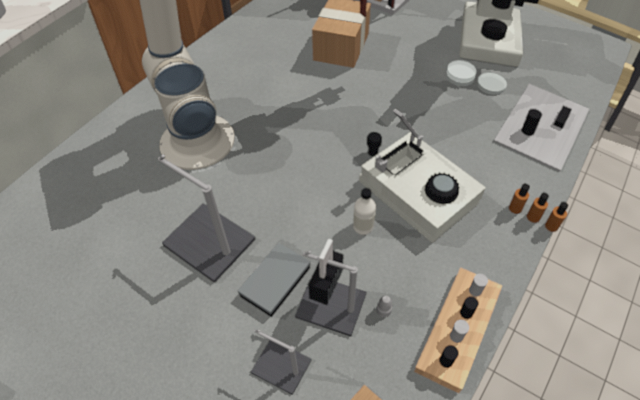

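View pics/d0.png

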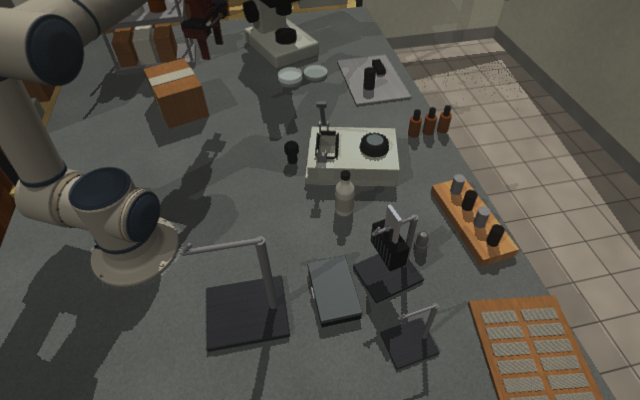

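The scene view shows the module on the stand near (330,285) and the dock near (420,180). The latch appears upright or leaning away near (405,125). I'll zoom in on both.

```bash
python3 - <<'E'
import cv2,numpy as np
s=cv2.imread('pics/s0.png');d=cv2.imread('pics/d0.png')
# crops w x h = 133x100 at 3x ; panels 400x300
def c(im,x,y,w,h,k):return cv2.resize(im[y:y+h,x:x+w],(400,300),interpolation=cv2.INTER_CUBIC)
p=np.vstack([np.hstack([c(s,280,235,133,100,3),c(d,340,200,133,100,3)]),np.hstack([c(s,355,100,133,100,3),c(d,280,95,133,100,3)])])
p=cv2.convertScaleAbs(p,alpha=1.3,beta=10)
cv2.imwrite('pics/crop1.png',p)
E
```

```text
(no output)
```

View pics/crop1.png

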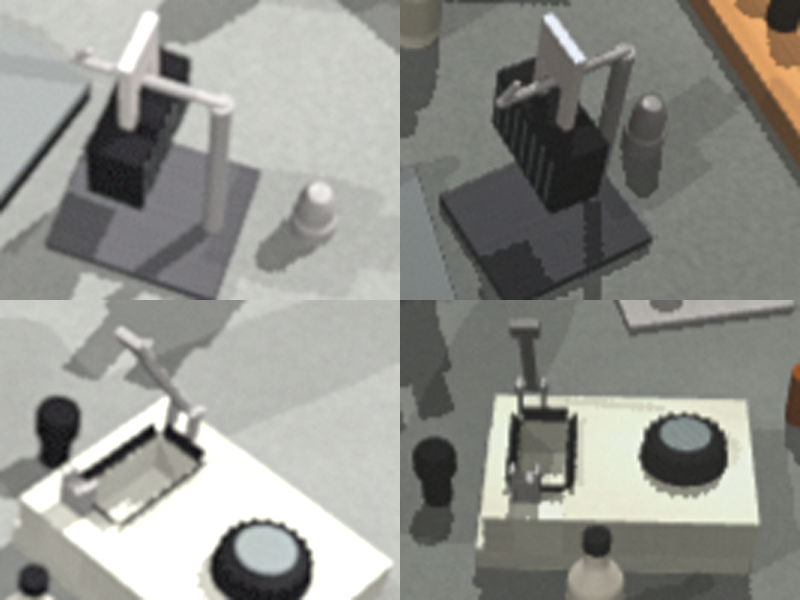

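The panels show the module's tab on the hook arm with the barb at left, the post at right and the objective to the right of the stand. In the dock the bay is open and the latch leans away from it, pad at about (125,335) in the scene panel. Next I'll triangulate these.

```bash
python3 - <<'E'
from h import *
S=camera_info('scene');D=camera_info('side');k=133/400
A=lambda x,y:(280+x*k,235+y*k)   # module scene
B=lambda x,y:(340+(x-400)*k,200+y*k)
C=lambda x,y:(355+x*k,100+(y-300)*k)
E=lambda x,y:(280+(x-400)*k,95+(y-300)*k)
def t(n,a,b):
    x,e=tri([S,D],[a,b]);print(n,x.round(1),np.round(e,1))
t('posttop',A(222,103),B(627,50)); t('barbend',A(82,58),B(503,100))
t('tabtop far',A(152,13),B(550,18)); t('tabtop near',A(128,52),B(578,62))
t('box near bot corner',A(140,205),B(558,207))
t('pad',C(125,335),E(525,325)); t('cheeks',C(185,415),E(532,388));t('catch',C(80,487),E(525,470))
print('plate scene',onz(S,[A(260,172),A(215,300),A(47,243)],12).round(1))
print('plate side',onz(D,[B(440,200),B(650,238),B(555,293)],12).round(1))
print('dock scene',onz(S,[C(22,498),C(165,402),C(392,562)],70).round(1))
print('dock side',onz(D,[E(494,395),E(748,400),E(758,522),E(478,517)],70).round(1))
print('bayrim scene',onz(S,[C(150,430),C(203,460),C(118,525)],82).round(1))
print('bayrim side',onz(D,[E(512,410),E(576,410),E(575,490)],82).round(1))
E
```

```text
posttop [ 643.1 -194.8  190.4] [0. 0.]
barbend [ 548.5 -213.8  184.1] [0.3 0.3]
tabtop far [ 584.6 -187.   231.8] [1.3 1.3]
tabtop near [ 590.1 -223.   232.3] [5.1 5.1]
box near bot corner [ 600.1 -223.9   47.5] [1.5 1.5]
pad [519.9 179.6 237.4] [1.4 1.4]
cheeks [544.9 271.2  92.7] [2.4 2.4]
catch [512.9 146.5  97.9] [3.5 3.5]
plate scene [[ 649.6 -139.6   12. ]
 [ 676.1 -242.9   12. ]
 [ 552.5 -274.1   12. ]]
plate side [[ 521.1 -174.8   12. ]
 [ 671.6 -243.8   12. ]
 [ 584.8 -273.3   12. ]]
dock scene [[470.3 127.2  70. ]
 [516.2 293.7  70. ]
 [757.2 237.8  70. ]]
dock side [[510.4 300.8  70. ]
 [757.5 236.7  70. ]
 [710.3  66.4  70. ]
 [463.1 128.6  70. ]]
bayrim scene [[525.9 245.3  82. ]
 [579.9 239.7  82. ]
 [555.4 136.7  82. ]]
bayrim side [[520.9 258.6  82. ]
 [582.1 244.7  82. ]
 [554.8 131.9  82. ]]
```

```bash
cat >> h.py <<'E'
from scipy.spatial.transform import Rotation as Ro
def to(p,yaw):
    s=read_state();R=Ro.from_euler('xyz',s['tcp_rot'],degrees=True).as_matrix()
    d=R.T@(np.array(p,float)-s['tool_pos'])/10
    dy=(yaw-s['tcp_rot'][2]+180)%360-180
    print('move',d.round(2),'spin',round(-np.radians(dy),3),'t',s['time'])
E
python3 -c "
from h import *
to([508,132,300],-14.5)"
```

```text
move [-26.5   40.41  -7.79] spin 1.386 t 0.1
```

Request:
servo_tool --pt "-2 3 -6 0.14" --pt "-5 7 -7.8 0.28" --pt "-8 12 -7.8 0.42" --pt "-11 17 -7.8 0.56" --pt "-14 21 -7.8 0.7" --pt "-17 26 -7.8 0.84" --pt "-20 30 -7.8 0.98" --pt "-23 34 -7.8 1.12" --pt "-25.5 38 -7.8 1.26" --pt "-26.5 40.4 -7.8 1.386" --claw -1

```text
time: 1.1
tool_pos: [499.6, 142.4, 300.6]
tcp_rot: [-180.0, -0.0, -14.8]
force: [0.8, 1.0, 0.6]
opening: 11.4
```

Request:
servo_tool --pt "0 0 0 0" --pt "0 0 0 0" --pt "0 0 0 0"

```text
time: 1.4
tool_pos: [498.7, 145.2, 300.5]
tcp_rot: [-180.0, 0.0, -14.4]
force: [0.4, 0.7, 0.5]
opening: 0.5
```

```bash
python3 - <<'E'
from h import *
import pickle
c=camera_info('wrist');snap('wrist','w1.png');pickle.dump(c,open('w1.pkl','wb'))
s=read_state();print(s['tool_pos'],s['tcp_rot'],s['opening'])
E
```

```text
[498.6074329  145.56804829 300.65666174] [-1.79984434e+02  1.41616255e-02 -1.43451157e+01] 0.4708467516212466
```

View pics/w1.png

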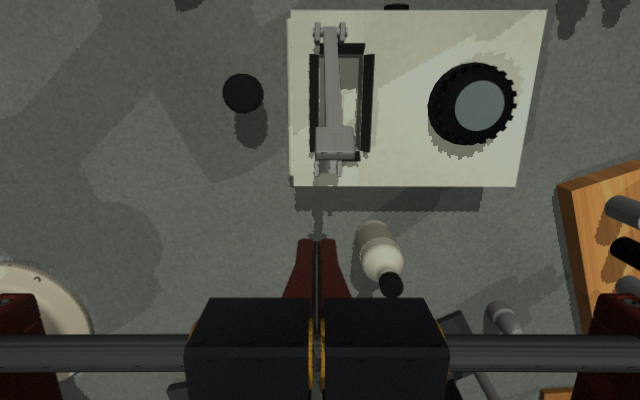

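The wrist view shows the dock's top corners at (287,10), (547,10), (515,187) and (291,187). The bar lies over the bay, with the hinge at (331,32) and the pad at (335,142). The wash bottle is at (380,255) and the eyepiece at (243,93).

```bash
python3 - <<'E'
from h import *
import pickle
c=pickle.load(open('w1.pkl','rb'))
P=onz(c,[(287,10),(547,10),(515,187),(291,187)],70)[:,:2];print(P.round(1))
L=np.array([(-50,90),(200,90),(200,-90),(-50,-90)],float)
# rigid fit
a=P-P.mean(0);b=L-L.mean(0);th=np.arctan2((b[:,0]*a[:,1]-b[:,1]*a[:,0]).sum(),(a*b).sum())
R=np.array([[np.cos(th),-np.sin(th)],[np.sin(th),np.cos(th)]]);t=P.mean(0)-R@L.mean(0)
print('wrist dock',t,np.degrees(th),(P-(L@R.T+t)).round(1))
print('rim local',((onz(c,[(309,53),(374,54),(371,151),(309,157)],82)[:,:2]-t)@R).round(1))
print('hinge local',((onz(c,[(331,32)],100)[:,:2]-t)@R).round(1))
S=camera_info('scene');T=np.array(S['camera_from_world'])
for al in (.9,1,1.1,1.2):
    l=np.array([[-13,66-151*np.cos(al),100+151*np.sin(al)]]);w=np.c_[l[:,:2]@R.T+t,l[:,2:]]
    print(al,proj(c,w).round(),proj(S,w).round(1))
E
python3 - <<'E'
import sys;sys.path.insert(0,'.')
from h import *
for n,uv in(('eyepiece top',(243,93)),):pass
to([505,118,220],-14.5)
E
```

```text
[[507.8 301. ]
 [755.1 237. ]
 [709.9  62.4]
 [463.  125.6]]
wrist dock [536.31193383 200.19406109] -14.427465991583354 [[-2.5  1.2]
 [ 2.7 -0.5]
 [ 2.3 -0.8]
 [-2.5  0.1]]
rim local [[-31.   50.4]
 [ 33.3  49.5]
 [ 35.  -47. ]
 [-31.5 -53.6]]
hinge local [[-10.2  66.9]]
0.9 [[332. 158.]] [[393.8 118.6]]
1 [[333. 142.]] [[397.9 113.4]]
1.1 [[333. 122.]] [[402.1 108.4]]
1.2 [[334. 100.]] [[406.5 103.8]]
move [1.3  2.51 8.06] spin 0.003 t 1.45
```

Request:
servo_tool --pt "0.6 1.3 4" --pt "1.3 2.5 8" --pt "1.3 2.5 8"

```text
validation failed for argument at $.mo...
```

Request:
servo_tool --pt "0.6 1.3 4 0" --pt "1.3 2.5 8 0" --pt "1.3 2.5 8 0"

```text
time: 1.75
tool_pos: [502.5, 117.0, 213.7]
tcp_rot: [179.7, 0.6, -14.4]
force: [-0.1, -0.2, -1.3]
opening: 0.4
```

Request:
servo_tool --pt "0 -3 0 0" --pt "0 -4.5 0 0" --pt "0 -6 0 0" --pt "0 -7.5 0 0" --pt "0 -9 0 0" --pt "0 -10.5 0 0" --pt "0 -12 0 0" --pt "0 -13.5 0 0" --pt "0 -15 0 0" --pt "0 -16 0 0"

```text
time: 2.75
tool_pos: [545.7, 273.2, 220.0]
tcp_rot: [180.0, 0.0, -14.5]
force: [-1.0, -0.8, -0.6]
opening: 0.6
```

```bash
python3 - <<'E'
from h import *
s=read_state();p=s['tool_pos'];th=np.radians(-14.4);R=np.array([[np.cos(th),-np.sin(th)],[np.sin(th),np.cos(th)]])
print(p,((p[:2]-[538.5,200.3])@R),s['force'],s['tcp_rot'])
a=snap('scene','s1.png');b=snap('side','d1.png')
cv2.imwrite('pics/c2.png',cv2.resize(np.hstack([a[60:200,340:480],b[60:200,260:400]])[:,:,::-1],(800,400),interpolation=cv2.INTER_CUBIC))
E
```

```text
[545.73816688 273.17674278 220.04547581] [-11.11294238  72.3872448 ] [-0.97610385 -0.84273764 -0.63253373] [ 1.79975661e+02  4.30893233e-02 -1.44663942e+01]
```

View pics/c2.png

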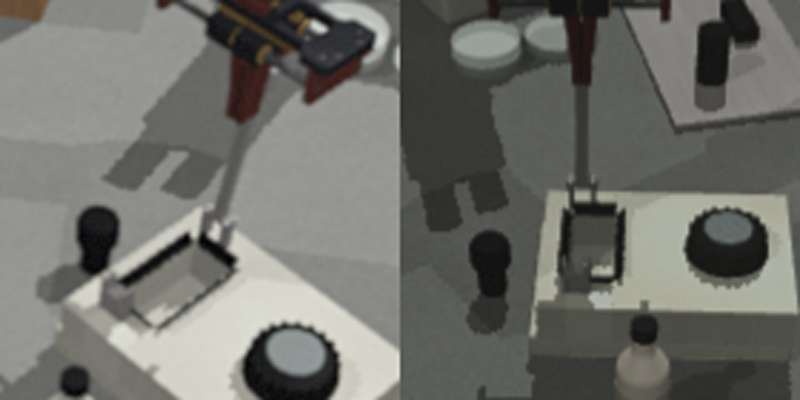

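The bar is past upright, so I push it a little further and then head for the stand.

Request:
servo_tool --pt "0 -1 0 0" --pt "0 -2.0 0 0" --pt "0 -2.2 0 0" --pt "0 -2.2 0 0" --pt "0 -1 -4 0" --pt "0 0 -8 0" --pt "0 4 -10 0" --pt "0 8 -10 0" --pt "0 12 -10 0" --pt "0 16 -10 0"

```text
time: 3.85
tool_pos: [504.9, 115.4, 321.2]
tcp_rot: [-180.0, -0.1, -14.5]
force: [0.2, -0.7, 0.2]
opening: 0.5
```

```bash
python3 -c "
from h import *
print(read_state()['tool_pos']);to([570,-300,320],10)"
```

```text
[504.91082576 115.4433386  321.21307822]
move [16.7  38.59  0.12] spin -0.427 t 3.85
```

Request:
servo_tool --pt "1.7 3.9 0 -0.05" --pt "3.4 7.7 0 -0.1" --pt "5.1 11.6 0 -0.14" --pt "6.8 15.4 0 -0.19" --pt "8.5 19.3 0 -0.23" --pt "10.2 23.2 0 -0.28" --pt "11.9 27 0 -0.32" --pt "13.6 31 0 -0.37" --pt "15.3 35 0 -0.4" --pt "16.7 38.6 0 -0.43" --claw 1

```text
time: 4.85
tool_pos: [570.3, -300.9, 320.7]
tcp_rot: [180.0, -0.0, 10.2]
force: [1.1, 0.3, -0.1]
opening: 77.0
```

Request:
servo_tool --pt "0 0 0 0" --pt "0 0 0 0" --pt "0 0 0 0"

```text
time: 5.15
tool_pos: [570.6, -297.7, 321.3]
tcp_rot: [180.0, -0.0, 10.2]
force: [0.9, 0.2, 0.7]
opening: 87.6
```

```bash
python3 - <<'E'
from h import *
import pickle
c=camera_info('wrist');im=snap('wrist','w2.png');pickle.dump(c,open('w2.pkl','wb'))
s=read_state();print(s['tool_pos'],s['tcp_rot'],s['opening'])
st=np.array([599.5,-208.5]);print('expected hook/plate',proj(c,[[587,-205,234],[566,-216,203],[599.5,-208.5,12]]).round())
x,y=proj(c,[[590,-207,200]])[0].astype(int);x0=max(0,min(440,x-100));y0=max(0,min(250,y-75));print(x0,y0)
cv2.imwrite('pics/w2c.png',cv2.resize(cv2.convertScaleAbs(im[y0:y0+150,x0:x0+200,::-1],alpha=1.3,beta=10),(800,600),interpolation=cv2.INTER_CUBIC))
E
```

```text
[ 570.63479975 -297.37094931  321.56873329] [ 1.79970266e+02 -6.18812727e-02  1.02045724e+01] 87.7894461491102
expected hook/plate [[367.  77.]
 [331.  88.]
 [352.  86.]]
264 6
```

View pics/w2c.png

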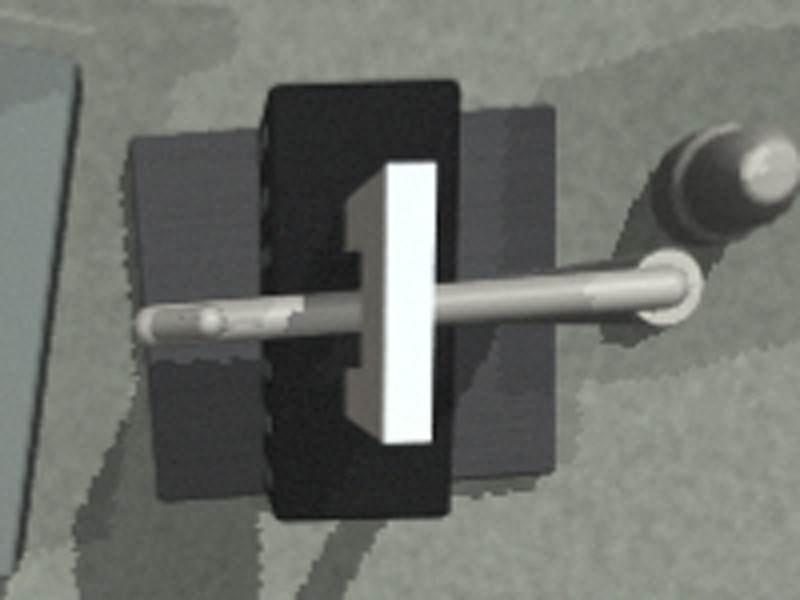

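This crop shows the white tab top from (387,162) to (432,443), the hook's end at (138,326), its tip at (210,320) and the post at (668,288).

```bash
python3 - <<'E'
from h import *
import pickle
c=pickle.load(open('w2.pkl','rb'));f=lambda L:[(264+x/4,6+y/4) for x,y in L]
T=onz(c,f([(387,162),(437,162),(432,443),(383,443)]),234)[:,:2];print(T.round(1),'c',T.mean(0).round(1))
d=(T[0]+T[1]-T[2]-T[3])/2;print('width',np.linalg.norm(d),'yaw',np.degrees(np.arctan2(d[1],d[0]))-90)
print('box top corners z=',(234-74),onz(c,f([(272,85),(458,82),(447,517),(280,520)]),160).round(1))
p=onz(c,f([(668,288)]),194)[0];t=onz(c,f([(210,320)]),206)[0];e=onz(c,f([(136,326)]),190)[0]
print('post',p,'tip',t,'end',e);v=p-t;print(np.hypot(*v[:2]),'yaw',np.degrees(np.arctan2(v[1],v[0])))
to([*T.mean(0),300],np.degrees(np.arctan2(d[1],d[0]))-90)
E
```

```text
[[ 578.7 -187.9]
 [ 586.6 -186.5]
 [ 595.8 -229.8]
 [ 587.6 -231.2]] c [ 587.2 -208.9]
width 44.21539815597109 yaw 11.730135389239237
box top corners z= 160 [[ 559.5 -169.3  160. ]
 [ 597.  -162.   160. ]
 [ 615.  -248.9  160. ]
 [ 578.2 -256.2  160. ]]
post [ 640.40590349 -195.58061481  194.        ] tip [ 555.0055722  -216.80318039  206.        ] end [ 540.96622271 -220.47529849  190.        ]
87.99780607708023 yaw 13.955695355439708
move [ 3.19 -8.42  2.16] spin -0.027 t 5.2
```

Request:
servo_tool --pt "1.6 -4.2 1 -0.03" --pt "3.2 -8.4 2.2 -0.03" --pt "3.2 -8.4 2.2 -0.03" --pt "3.2 -8.4 2.2 -0.03" --pt "3.2 -8.4 2.2 -0.03" --claw -0.3

```text
time: 5.7
tool_pos: [587.2, -210.2, 299.7]
tcp_rot: [179.9, -0.1, 11.9]
force: [-0.3, 0.7, -0.4]
opening: 51.1
```

```bash
python3 -c "
from h import *
s=read_state();print(s['tool_pos'],s['tcp_rot'],s['opening'],s['force']);to([587.2,-208.9,203],11.7)"
```

```text
[ 587.1950634  -210.20765265  299.72844893] [ 1.79924805e+02 -6.40641776e-02  1.18847537e+01] 51.1469033679333 [-0.28310727  0.7102601  -0.44774725]
move [ 0.02 -0.14  9.67] spin 0.003 t 5.7
```

Request:
servo_tool --pt "0 -0.1 1 0" --pt "0 -0.1 3 0" --pt "0 -0.1 4 0" --pt "0 -0.1 4 0" --pt "0 -0.1 5.5 0" --pt "0 -0.1 7 0" --pt "0 -0.1 8.5 0" --pt "0 -0.1 9.7 0" --pt "0 -0.1 9.7 0"

```text
time: 6.6
tool_pos: [586.5, -209.3, 199.8]
tcp_rot: [-179.9, 0.1, 11.8]
force: [0.1, 1.2, -0.3]
opening: 30.5
```

Request:
servo_tool --pt "0 0 0 0" --pt "0 0 0 0" --pt "0 0 0 0" --pt "0 0 0 0" --pt "0 0 0 0" --pt "0 0 0 0" --claw -1

```text
time: 7.2
tool_pos: [587.5, -209.4, 202.7]
tcp_rot: [179.9, -0.1, 11.9]
force: [0.8, -0.3, 3.7]
opening: 8.0
```

Request:
servo_tool --pt "0 0 -0.4 0" --pt "0 0 -0.9 0" --pt "0 0 -1.4 0" --pt "0 0 -1.9 0" --pt "0 0 -1.9 0" --pt "0 0 -1.9 0"

```text
time: 7.8
tool_pos: [587.2, -209.3, 220.7]
tcp_rot: [180.0, -0.0, 11.9]
force: [1.0, 0.4, -1.2]
opening: 8.1
```

Request:
servo_tool --pt "-1 0.04 0 0" --pt "-2 0.08 0 0" --pt "-3 0.11 0 0" --pt "-4 0.15 0 0" --pt "-5 0.18 0 0" --pt "-6 0.22 0 0" --pt "-7 0.26 0 0" --pt "-8 0.3 0 0" --pt "-9 0.33 0 0" --pt "-9.5 0.35 0 0"

```text
time: 8.8
tool_pos: [493.9, -232.5, 220.8]
tcp_rot: [180.0, -0.0, 11.8]
force: [-0.1, 0.3, -2.4]
opening: 8.0
```

Request:
servo_tool --pt "0 0 0 0" --pt "0 0 0 0"

```text
time: 9.0
tool_pos: [494.9, -232.2, 220.7]
tcp_rot: [180.0, -0.0, 11.9]
force: [-0.8, -0.6, -1.9]
opening: 7.8
```

```bash
python3 - <<'E'
from h import *
s=read_state();print(s['tool_pos'],s['tcp_rot'],s['opening'],s['force'])
to([538.5,200.3,310],-14.4)
a=snap('scene','s3.png');b=snap('side','d3.png')
cv2.imwrite('pics/c3.png',cv2.resize(np.hstack([a[200:350,240:390],b[170:320,310:460]])[:,:,::-1],(800,400),interpolation=cv2.INTER_CUBIC))
E
```

```text
[ 494.91972489 -232.22975336  220.66718433] [ 1.79998450e+02 -1.86544101e-02  1.18563852e+01] 7.813665452637817 [-0.77212587 -0.58584415 -1.94534641]
move [ 13.15 -41.43  -8.93] spin 0.458 t 9.0
```

View pics/c3.png

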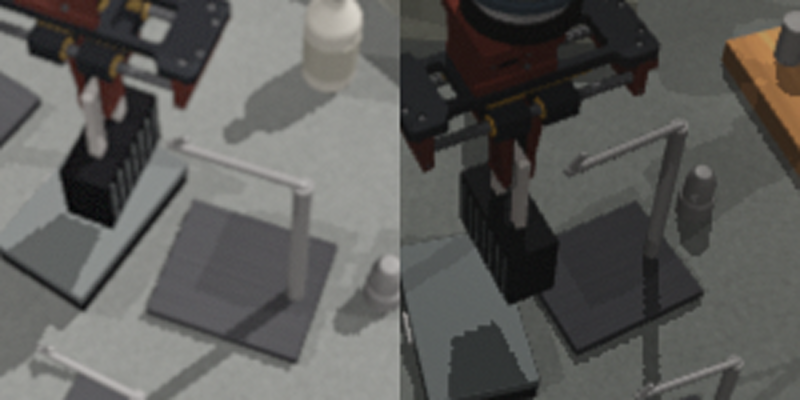

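The module is off the hook and held upright, with the stand undisturbed.

Request:
servo_tool --pt "0 0 -2 0" --pt "0 0 -4.5 0" --pt "0 -1 -7 0" --pt "0.5 -3 -8.9 0" --pt "1.5 -6 -8.9 0.04" --pt "2.5 -9 -8.9 0.08" --pt "3.8 -12.5 -8.9 0.12" --pt "5 -16 -8.9 0.16" --pt "6.2 -19.5 -8.9 0.2" --pt "7.3 -23 -8.9 0.24"

```text
time: 10.1
tool_pos: [519.3, 9.6, 309.5]
tcp_rot: [-180.0, -0.0, -2.0]
force: [-0.1, 0.8, -2.5]
opening: 7.7
```

```bash
python3 -c "
from h import *
s=read_state();print(s['tool_pos'],s['opening']);to([538.5,200.3,300],-14.4)"
```

```text
[519.28670291   9.62565186 309.52843866] 7.7390814763143805
move [  1.27 -19.12   0.95] spin 0.217 t 10.1
```

Request:
servo_tool --pt "0.2 -3.5 0 0.04" --pt "0.5 -7 0 0.08" --pt "0.7 -10.5 0.3 0.12" --pt "0.9 -13.5 0.6 0.16" --pt "1.1 -16 0.9 0.19" --pt "1.2 -18 0.9 0.21" --pt "1.3 -19.1 0.9 0.22" --pt "1.3 -19.1 0.9 0.22" --pt "1.3 -19.1 0.9 0.22" --pt "1.3 -19.1 0.9 0.22"

```text
time: 11.1
tool_pos: [538.5, 197.4, 300.9]
tcp_rot: [180.0, -0.0, -14.5]
force: [-0.4, -0.8, -2.9]
opening: 7.9
```

```bash
python3 - <<'E'
from h import *
import pickle
s=read_state();print(s['tool_pos'],s['tcp_rot'],s['opening'],s['force']);to([538.5,200.3,210],-14.4)
c=camera_info('wrist');im=snap('wrist','w4.png');pickle.dump(c,open('w4.pkl','wb'))
a=snap('scene','s4.png');b=snap('side','d4.png')
r=lambda i,w:cv2.resize(i,(w,w),interpolation=cv2.INTER_CUBIC)
cv2.imwrite('pics/c4.png',np.vstack([np.hstack([r(a[40:200,340:500],400)[80:380],r(b[40:200,260:420],400)[80:380]]),cv2.resize(im[:150,160:560],(800,300))])[:,:,::-1])
E
```

```text
[538.46618402 197.35070226 300.90816064] [ 1.79991554e+02 -2.70223257e-02 -1.45465547e+01] 7.932793886889167 [-0.40260483 -0.82294122 -2.86390629]
move [-0.08 -0.29  9.09] spin -0.003 t 11.1
```

View pics/c4.png

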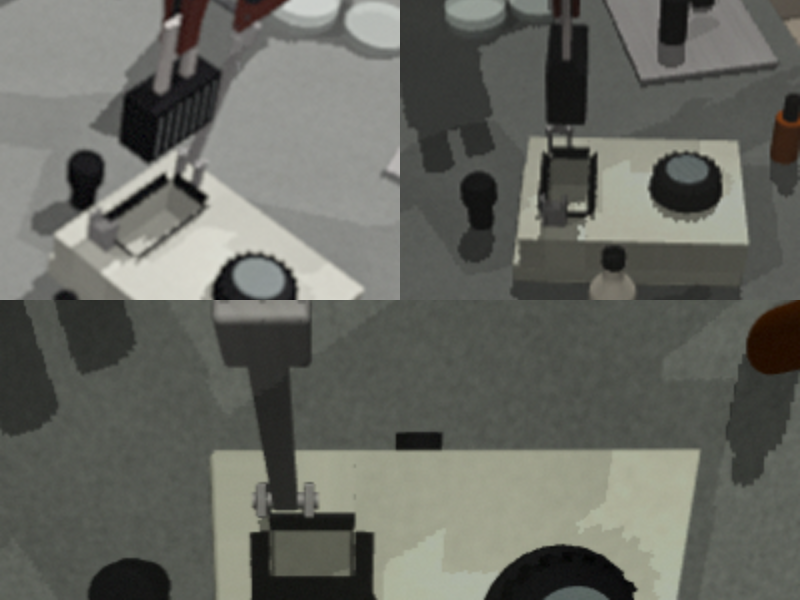

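The latch leans well back and the module hangs upright over the bay. I'll use this nearer view to refine the bay position.

```bash
python3 - <<'E'
from h import *
import pickle
c=pickle.load(open('w4.pkl','rb'))
th=np.radians(-14.4);R=np.array([[np.cos(th),-np.sin(th)],[np.sin(th),np.cos(th)]]);o=np.array([538.5,200.3])
f=lambda L:[(160+x/2,(y-300)/2) for x,y in L]
l=lambda P,z:((onz(c,f(P),z)[:,:2]-o)@R).round(1)
print('corners',l([(212,451),(700,450)],70),'want -50,90 / 200,90')
print('rim back',l([(250,533),(373,533),(250,590),(373,590)],82))
print('back lip',l([(270,513),(355,513)],82),l([(273,530),(352,530)],70))
print('cheeks inner faces',l([(271,500),(302,500)],100))
w1=pickle.load(open('w1.pkl','rb'))
print('port etc', ((onz(w1,[(309,53),(374,54),(371,151),(309,157)],82)[:,:2]-o)@R).round(1))
E
```

```text
corners [[-52.1  89.5]
 [201.   89.2]] want -50,90 / 200,90
rim back [[-32.5  48.8]
 [ 31.6  48.7]
 [-33.4  19.1]
 [ 32.3  19. ]]
back lip [[-21.9  58.9]
 [ 22.   58.8]] [[-21.1  49.4]
 [ 21.3  49.3]]
cheeks inner faces [[-20.3  66. ]
 [ -5.1  66. ]]
port etc [[-33.1  49.7]
 [ 31.2  48.8]
 [ 32.9 -47.6]
 [-33.6 -54.2]]
```

Request:
servo_tool --pt "0 -0.2 2 0" --pt "-0.1 -0.3 4.5 0" --pt "-0.1 -0.3 7 0" --pt "-0.1 -0.3 9 0" --pt "-0.1 -0.3 9 0" --pt "-0.1 -0.3 9 0"

```text
time: 11.85
tool_pos: [538.0, 201.1, 211.1]
tcp_rot: [180.0, 0.0, -14.5]
force: [-0.0, 0.4, -2.1]
opening: 7.9
```

```bash
python3 -c "
from h import *
s=read_state();print(s['tool_pos'],s['tcp_rot'],s['force']);to([538.5,200.3,138],-14.4)"
```

```text
[538.04867103 201.096929   211.07087127] [ 1.79994662e+02  5.51476307e-03 -1.45236978e+01] [-0.01821396  0.35530083 -2.09472457]
move [0.06 0.07 7.31] spin -0.002 t 11.85
```

Next I lower it slowly, reading the force on the way down.

Request:
servo_tool --pt "0.05 0.07 1 0" --pt "0.05 0.07 2 0" --pt "0.05 0.07 3 0" --pt "0.05 0.07 4 0" --pt "0.05 0.07 4 0"

```text
time: 12.35
tool_pos: [537.5, 200.4, 168.1]
tcp_rot: [179.9, 0.2, -14.5]
force: [-0.6, 1.6, -3.2]
opening: 8.2
```

Request:
servo_tool --pt "0 0 0.7 0" --pt "0 0 1.4 0" --pt "0 0 2.1 0" --pt "0 0 2.8 0" --pt "0 0 2.8 0"

```text
time: 12.85
tool_pos: [537.8, 200.5, 141.0]
tcp_rot: [179.9, 0.1, -14.5]
force: [-0.2, 0.9, -2.4]
opening: 7.8
```

Request:
servo_tool --pt "0 0 0.1 0" --pt "0 0 0.2 0" --pt "0 0 0.3 0" --pt "0 0 0.3 0" --pt "0 0 0.3 0"

```text
time: 13.35
tool_pos: [538.5, 200.7, 139.8]
tcp_rot: [-180.0, -0.0, -14.5]
force: [-0.2, -0.7, -2.2]
opening: 7.8
```

Request:
servo_tool --pt "0 0 0.1 0" --pt "0 0 0.2 0" --pt "0 0 0.2 0" --pt "0 0 0.2 0"

```text
time: 13.75
tool_pos: [538.4, 200.7, 137.6]
tcp_rot: [180.0, 0.0, -14.5]
force: [-0.2, 0.2, -2.4]
opening: 7.8
```

Request:
servo_tool --pt "0 0 0.1 0" --pt "0 0 0.2 0" --pt "0 0 0.2 0" --pt "0 0 0.2 0"

```text
time: 14.15
tool_pos: [538.6, 200.8, 136.9]
tcp_rot: [-180.0, -0.1, -14.5]
force: [-1.6, -0.5, 5.6]
opening: 7.9
```

Request:
servo_tool --pt "0 0 0.1 0" --pt "0 0 0.1 0" --pt "0 0 0.1 0" --pt "0 0 0.1 0"

```text
time: 14.55
tool_pos: [538.7, 200.8, 136.9]
tcp_rot: [-179.9, -0.1, -14.5]
force: [-1.6, 0.0, 10.5]
opening: 7.8
```

The force rises at TCP z = 136.9, which matches the seat height I predicted (137). I release and back out upward.

Request:
servo_tool --pt "0 0 -0.1 0" --pt "0 0 -0.1 0" --pt "0 0 -0.1 0" --pt "0 0 -0.1 0" --pt "0 0 -0.1 0" --pt "0 0 -0.1 0" --claw -0.2

```text
time: 15.15
tool_pos: [538.3, 200.6, 135.4]
tcp_rot: [180.0, 0.0, -14.5]
force: [-0.1, 0.2, -0.2]
opening: 35.2
```

Request:
servo_tool --pt "0 0 -1 0" --pt "0 0 -3 0" --pt "0 0 -6 0" --pt "0 0 -9 0" --pt "0 0 -12 0" --pt "0 0 -15 0" --pt "0 0 -18 0" --pt "0 0 -18 0"

```text
time: 15.95
tool_pos: [539.1, 200.9, 322.0]
tcp_rot: [-179.7, -0.5, -14.5]
force: [-0.3, -0.5, 0.0]
opening: 35.0
```

```bash
python3 - <<'E'
from h import *
import pickle
s=read_state();print(s['tool_pos'],s['tcp_rot'],s['opening'],s['force'])
c=camera_info('wrist');im=snap('wrist','w5.png');pickle.dump(c,open('w5.pkl','wb'))
a=snap('scene','s5.png');b=snap('side','d5.png')
r=lambda i,w:cv2.resize(i,(w,w),interpolation=cv2.INTER_CUBIC)
cv2.imwrite('pics/c5.png',np.vstack([np.hstack([r(a[40:200,340:500],400)[80:380],r(b[40:200,260:420],400)[80:380]]),cv2.resize(im[:150,160:560],(800,300))])[:,:,::-1])
E
```

```text
[539.09317833 200.8798409  322.01305896] [-179.72353334   -0.45123979  -14.49664504] 35.049764579445714 [-0.34132999 -0.51041593  0.02065625]
```

View pics/c5.png

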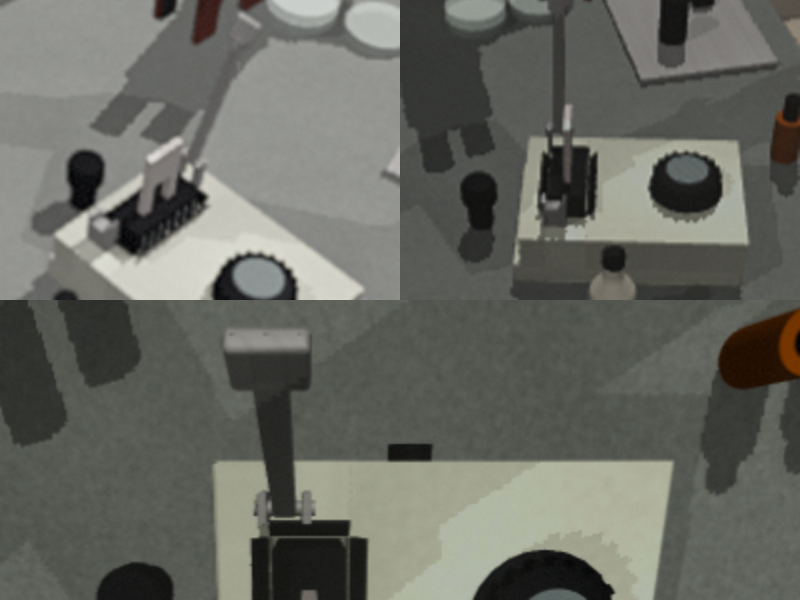

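The module is seated square and the latch is still open behind it. I'll plan the closing sweep in the dock frame.

```bash
cat >> h.py <<'E'
th=np.radians(-14.4);RD=np.array([[np.cos(th),-np.sin(th)],[np.sin(th),np.cos(th)]]);OD=np.array([538.5,200.3])
def tl(x,y,z): to([*(OD+RD@[x,y]),z],-14.4)
def loc():
    s=read_state();p=s['tool_pos'];print('local',((p[:2]-OD)@RD).round(1),p[2].round(1),s['force'].round(1),s['tcp_rot'].round(1),s['opening'])
E
python3 - <<'E'
from h import *
import pickle
tl(-20,150,310)
c=camera_info('scene');print('bottle base',((onz(c,[(363,228)],0)[:,:2]-OD)@RD).round())
w=pickle.load(open('w5.pkl','rb'))
for al in (1.7,1.8,1.9,2.0): print(al,[((np.array(proj(w,[[*(OD+RD@[-13,66-151*np.cos(al)+4*np.sin(al)]),100+151*np.sin(al)+4*np.cos(al)]])[0])-[160,0])*2+[0,300]).round()])
E
```

```text
move [ -2.01 -14.97   0.52] spin -0.002 t 16.1
bottle base [[  57. -182.]]
1.7 [array([270., 450.])]
1.8 [array([270., 400.])]
1.9 [array([270., 351.])]
2.0 [array([270., 305.])]
```

The latch is at about 1.9 rad.

Request:
servo_tool --pt "-0.5 -4 0 0" --pt "-1 -8 0 0" --pt "-1.5 -12 0 0" --pt "-2 -15 0.5 0" --pt "-2 -15 4 0" --pt "-2 -15 8 0" --pt "-2 -15 9.5 0" --pt "-2 -15 9.5 0" --claw -1

```text
time: 16.9
tool_pos: [554.8, 350.1, 214.3]
tcp_rot: [179.6, 0.4, -14.5]
force: [0.4, -0.1, -0.4]
opening: 0.8
```

```bash
python3 -c "
from h import *
loc();tl(-20,-15,220)"
```

```text
local [-21.4 149.1] 214.3 [ 0.4 -0.1 -0.4] [179.6   0.4 -14.5] 0.8237811947046547
move [ 0.16 16.42 -0.46] spin -0.001 t 16.9
```

Request:
servo_tool --pt "0.1 1.5 -0.2 0" --pt "0.1 3 -0.2 0" --pt "0.1 4.5 -0.2 0" --pt "0.1 6 -0.2 0" --pt "0.1 7.5 -0.2 0" --pt "0.1 9 -0.2 0" --pt "0.1 10.5 -0.2 0" --pt "0.1 12 -0.2 0" --pt "0.1 13.5 -0.2 0" --pt "0.1 15 -0.2 0"

```text
time: 17.9
tool_pos: [519.6, 204.2, 222.6]
tcp_rot: [180.0, 0.0, -14.5]
force: [0.1, -0.1, -0.3]
opening: 0.2
```

Request:
servo_tool --pt "0 0.7 0 0" --pt "0 1.4 0 0" --pt "0 1.4 0 0" --pt "0 1.4 0 0"

```text
time: 18.3
tool_pos: [516.5, 191.9, 222.6]
tcp_rot: [-180.0, 0.0, -14.5]
force: [0.5, 0.4, 0.4]
opening: 0.2
```

```bash
python3 -c "
from h import *
loc();tl(-18,-60,168)
im=snap('wrist','w6.png')
a=snap('scene','s6.png');b=snap('side','d6.png')
r=lambda i,w:cv2.resize(i,(w,w),interpolation=cv2.INTER_CUBIC)
cv2.imwrite('pics/c6.png',np.hstack([r(a[40:200,340:500],400),r(b[40:200,260:420],400)])[:,:,::-1])"
```

```text
local [-19.2 -13.6] 222.6 [0.5 0.4 0.4] [-180.     0.   -14.5] 0.1562662936798058
move [0.13 4.64 5.46] spin -0.002 t 18.3
```

View pics/c6.png

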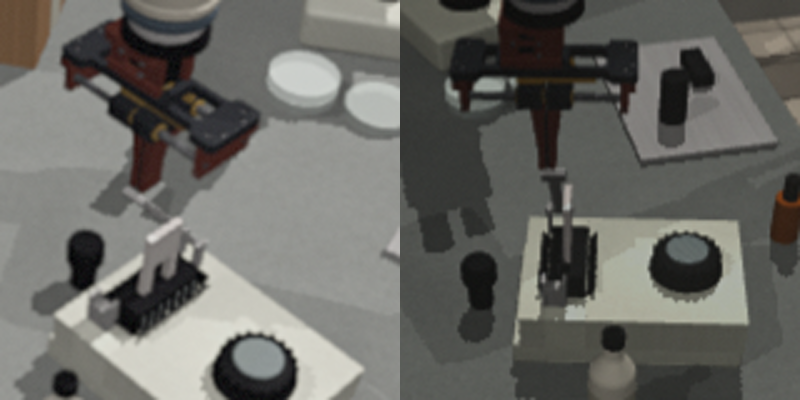

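The tip is on the pad with the bar at about 50°. I follow the arc down.

Request:
servo_tool --pt "0 0.8 0.6 0" --pt "0 1.5 1.4 0" --pt "0.1 2.3 2.4 0" --pt "0.1 3.1 3.4 0" --pt "0.1 3.9 4.5 0" --pt "0.1 4.6 5.5 0" --pt "0.1 5.4 6.7 0" --pt "0.1 6 7.9 0" --pt "0.1 6.6 9.3 0" --pt "0.1 6.8 9.8 0"

```text
time: 19.45
tool_pos: [499.5, 125.0, 122.3]
tcp_rot: [179.9, 0.1, -14.5]
force: [0.8, -0.1, -0.3]
opening: 0.4
```

Request:
servo_tool --pt "0 0.2 0.5 0" --pt "0 0.4 1.0 0" --pt "0 0.5 1.4 0" --pt "0 0.5 1.6 0" --pt "0 0.5 1.6 0"

```text
time: 19.95
tool_pos: [499.2, 121.0, 108.5]
tcp_rot: [180.0, 0.0, -14.5]
force: [0.2, 0.1, 0.5]
opening: 0.4
```

```bash
python3 -c "
from h import *
loc()"
```

```text
local [-18.4 -86.6] 108.5 [0.2 0.1 0.5] [180.    0.  -14.5] 0.37132837582848066
```

Request:
servo_tool --pt "0 0 0.2 0" --pt "0 0 0.4 0" --pt "0 0 0.5 0" --pt "0 0 0.5 0"

```text
time: 20.35
tool_pos: [499.4, 121.0, 104.3]
tcp_rot: [-180.0, -0.0, -14.5]
force: [-0.8, -1.6, 3.8]
opening: 0.5
```

Request:
servo_tool --pt "0 0 0.1 0" --pt "0 0 0.2 0" --pt "0 0 0.2 0" --pt "0 0 0.2 0"

```text
time: 20.75
tool_pos: [499.5, 121.0, 104.0]
tcp_rot: [-180.0, -0.1, -14.5]
force: [-5.3, -0.8, 11.8]
opening: 0.4
```

The bar stops at z = 104.0 with 12 N, which is the given closed height. I raise the arm clear and check.

Request:
servo_tool --pt "0 0 -1 0" --pt "0 0 -4 0" --pt "0 0 -8 0" --pt "0 0 -12 0" --pt "0 2 -16 0" --pt "0 6 -19 0" --pt "0 10 -19 0" --pt "0 10 -19 0"

```text
time: 21.55
tool_pos: [473.9, 20.8, 293.5]
tcp_rot: [180.0, -0.2, -14.8]
force: [0.7, 1.0, -0.6]
opening: 0.1
```

```bash
python3 -c "
from h import *
import pickle
loc()
c=camera_info('wrist');pickle.dump(c,open('w7.pkl','wb'));im=snap('wrist','w7.png')
a=snap('scene','s7.png');b=snap('side','d7.png')
r=lambda i,w:cv2.resize(i,(w,w),interpolation=cv2.INTER_CUBIC)
for al in(0,.06,.15):
  w=[*(OD+RD@[-13,66-151*np.cos(al)-4*np.sin(al)]),104+151*np.sin(al)];print(al,proj(c,w).round(1),proj(camera_info('side'),w).round(1))
cv2.imwrite('pics/c7.png',np.vstack([np.hstack([r(a[40:200,340:500],400)[100:400],r(b[40:200,260:420],400)[100:400]]),cv2.resize(im[60:210,200:600],(800,300))])[:,:,::-1])
s0=cv2.imread('pics/s0.png')[:,:,::-1];print('scene change outside dock/stand', [(int(x),int(y)) for x,y in []])"
```

```text
local [ -17.9 -189.9] 293.5 [ 0.7  1.  -0.6] [180.   -0.2 -14.8] 0.09604399547599063
0 [[321.2  59.5]] [[321.1 157.5]]
0.06 [[321.3  58.8]] [[321. 155.]]
0.15 [[321.6  56.3]] [[320.9 150.9]]
scene change outside dock/stand []
```

View pics/c7.png

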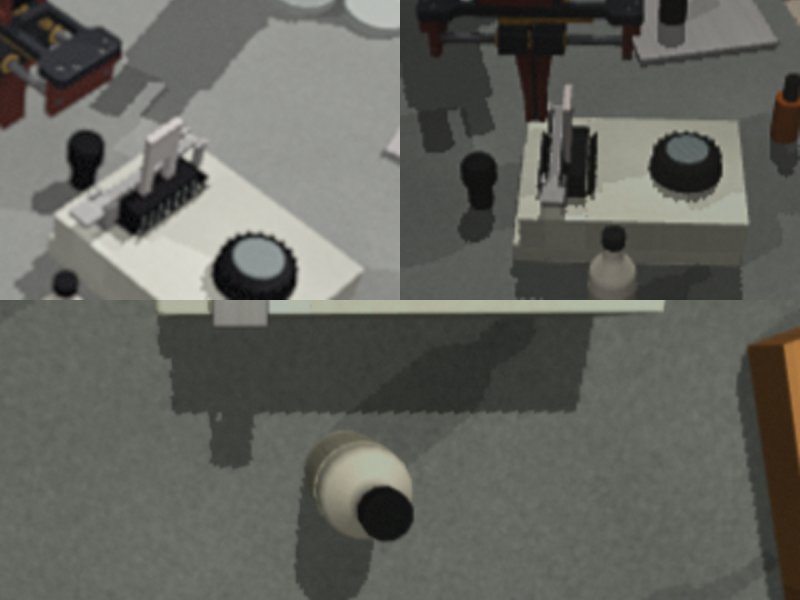

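The pad sits at (320.8,158) in the side view, against a predicted closed position of (321.1,157.5). The module is seated and the bystanders are in place.

```bash
python3 -c "
from h import *
print(close_job(),read_state()['force'])"
```

```text
the job is handed in; nothing more can be done
the job is handed in; nothing more can be done
```

The lamp module is fully home in the bay, the latch bar is closed over it in its catch, and I have handed the job in at about 22 s of the 72 s allowed. The hand-in gave no verdict.

- **Latch out of the way:** The bar started at about 1.0 rad, over the bay. I pushed it back to about 1.9 rad.
- **Unhooking:** I pinched the tab with the fingers at an 8 mm opening, lifted it about 19 mm, drew it off the hook along the arm and carried it upright to the bay.
- **Seating:** It touched down at tool height 136.9 mm, where I had worked out 137 mm for fully home. The force rose to about 10 N, and after release the pictures showed it square and upright.
- **Closing the latch:** I swept the bar over and pressed the pad down to 104.0 mm, the given closed height, with 12 N.

In the last side view the pad sat at row 158, where fully closed predicts 157.5 and 0.06 rad open predicts 155. The robot was clear of everything. The wash bottle and eyepiece stood where they had been; I did not check the slide box or objective again at the end, but the arm never went near them after unhooking. None of the checks failed or disagreed.

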